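# Find the control unit that rattles

### The arm

A 6-joint arm with a two-finger parallel gripper is mounted at the origin on a cart in front of the work surface, level with it; the furniture and walls round the work are solid. World frame = base frame: x ahead of the robot, y to its left, z up, the work surface at z = 0. Lengths are in m, angles in rad, forces in N, time in s.
With the tool pointing down it reaches from about 0.425 to 0.925 m from the base axis. Payload 12.5 kg.
Tool frame: the origin (TCP) lies between the finger pads; the fingertips stand ctrl.tips_ahead ahead of it and the grasp point (between the pads) lies 6 mm ahead of it (ctrl.tips_ahead is the distance from the TCP to the fingertips, in m); z points along the fingers, y is the line along which they close (so a half turn about z gives the same grasp; the last joint's range is limited). The gripper opens to 85 mm and grips with 20 to 120 N. Pads are 22 mm wide; open, the fingers measure 114 mm over their backs; the gripper's body (76 mm by 85 mm) begins 54 mm behind the grasp point. The pads swing forward as they close: fully open they stand 13 mm farther back than shut.
Start: joints at [1.053, 0.491, 1.559, -0, 1.092, -0.106], TCP at [0.25, 0.573, 0.256] pointing down, gripper open.
Joint ranges: [-3.1, 3.1], [-0.84, 2.19], [0.05, 2.79], [-1.13, 4.28], [0.06, 2.93], [-2.69, 2.69]. Speed limits (rad/s): [2.22, 2.22, 2.79, 3.14, 3.14, 3.14].

### API

Orientations are given as a unit quaternion [x, y, z, w].
In Python, from cell import ctrl, vision, workorder, spotter gives the robot as it stands.
- The arm moves only by the tool servo_tool, never from a script. Its argument "series" is a list of rows, each a list of 7 numbers: the shift along the world's x, y, z in mm, then the turn, a rotation vector about the world's x, y, z in rad, then the opening, from 0 (shut) to 1 (fully open). In form: [[tx, ty, tz, wx, wy, wz, hand], ...]. A call has 1 to 5 rows; each row shifts and turns the commanded pose from where the row before left it; what a row does not reach is not made up. A row lasts 1/8 s, in which the tool goes at most 62.5 mm and 10.7 degrees, less where a joint would pass 70% of its speed; a pose out of reach is approached as far as the arm can. A call is refused whole if a number of a shift passes 62.5 or a number of a turn 0.188, either way. A call with a gripper value outside its range is refused whole. The fingers move at their own pace and stop on an object; the grip force is fixed at half the most. Time passes only in rows, so rows that do not move let the fingers close. It gives the time, the measured TCP pose, the force, the opening and the grip force at its end, in the units of the state.
- ctrl.observe(): the state, without advancing time (a new reading comes with each control period).
- vision.snapshot(name): name is "scene" or "top" or "wrist"; returns a dict with "frame" (420x560x3 uint8, red, green, blue), "z_map" (420x560 float32, m along the optical axis (not along the pixel's ray), 0 where there is no reading), "mtx" (3x3 intrinsics, pixels), "D" ([k1, k2, p1, p2, k3] as OpenCV has them; the pictures are not rectified), "R" (3x3) and "t" (3): a world point X has camera coordinates R X + t. Camera axes: x right, y down, z forward; pixel columns grow to the right and rows downward; lengths in m; the calibration is good to about 2 mm. A picture is of the moment at which its call begins.
- workorder.sign_off(): hands the job in; it is judged then, once.
Trained networks look in the newest picture that a camera, given by its name, has taken for a name from the list of things; names that differ only in an ending like _2 or _b are one class to them, and where a whole thing is asked for, a point or a joint stands for the part that bears it (a point fixed in the world has none). Each returns a list of dicts, best first, with "confidence" (0 to 1); they miss things now and then, are a little off and sometimes report something else, mostly with a low value. They report only what shows in the picture. A call takes as long as a camera call.
- spotter.find_in(camera, thing): "position" ([column, row] in pixels, amid what is visible of it).
The state is a dict: "t": time; "joint_pos": joint angles; "qvel": joint speeds; "joint_efforts": joint torques, N m; "tool_pos": TCP position; "eef_rot": TCP orientation; "wrist_force": force on the tool from outside, world axes, zero at the start; "wrist_torque": the same for the moment, N m; "gripper_width": finger opening in m; "grip_force": force on a finger pad.
Only numpy, scipy, OpenCV 4.12 (cv2) and the standard library are available. Lean on these libraries where they do the work, as an engineer would, in place of code of your own. Each camera call takes 0.05 s, during which the arm holds its last target. There are 200 camera calls.

### The job

One of the three sealed aluminium control units has a heavy part broken loose inside: find it by shaking them end to end in the air until you feel the part knock; do not settle it by elimination. Seat the two sound ones fully home in the pockets of the blue carrier, each plug in its notch, and finish with the rattling unit still in the gripper, held still, level and right way up about 20 cm above the bench, straight out in front of you over its middle, plug end pointing ahead to the far side; do not put it down. Leave the tools lying about where they are.

Things in the scene. Friction and masses are not known exactly. Their poses are not given: they have to be found in the camera images.
- unit_1_center (a point): centre of sealed control unit 1, half-way up: aluminium box with ribbed grey lid, 104 (x) x 54 (y) x 48 (z) mm, flat upright sides, 0.25 to 0.85 kg; 24 mm above its underside. x points to its plug end, z up. The three look alike; any of them may hold the loose part, and weight does not tell which
- unit_1_plug (a point): tip of unit 1's black plug with orange band, 66 mm from the centre along the unit's +x, level with the centre; the plug is 26 mm wide, 18 mm high and sticks out 14 mm from the end face
- lining_1: floor of the closed cavity (92x42x33 mm) inside unit 1, fixed in it; origin at the middle of the unit's underside, same axes. In one of the three a puck (30 mm across, 0.2 kg) lies loose near the middle: tipped over 15 deg end-down or jerked hard, it slides to that end (31 mm off centre), knocks, and stays there when level again: the unit's balance shifts by 0.12 N m from end to end
- ends_1: the two end walls of the cavity inside unit 1, on which the loose part knocks, if it is in this unit; fixed in it, same origin and axes
- unit_2_center (a point): centre of sealed control unit 2, half-way up: aluminium box with ribbed grey lid, 104 (x) x 54 (y) x 48 (z) mm, flat upright sides, 0.25 to 0.85 kg; 24 mm above its underside. x points to its plug end, z up. The three look alike; any of them may hold the loose part, and weight does not tell which
- unit_2_plug (a point): tip of unit 2's black plug with orange band, 66 mm from the centre along the unit's +x, level with the centre; the plug is 26 mm wide, 18 mm high and sticks out 14 mm from the end face
- lining_2: floor of the closed cavity (92x42x33 mm) inside unit 2, fixed in it; origin at the middle of the unit's underside, same axes. In one of the three a puck (30 mm across, 0.2 kg) lies loose near the middle: tipped over 15 deg end-down or jerked hard, it slides to that end (31 mm off centre), knocks, and stays there when level again: the unit's balance shifts by 0.12 N m from end to end
- ends_2: the two end walls of the cavity inside unit 2, on which the loose part knocks, if it is in this unit; fixed in it, same origin and axes
- unit_3_center (a point): centre of sealed control unit 3, half-way up: aluminium box with ribbed grey lid, 104 (x) x 54 (y) x 48 (z) mm, flat upright sides, 0.25 to 0.85 kg; 24 mm above its underside. x points to its plug end, z up. The three look alike; any of them may hold the loose part, and weight does not tell which
- unit_3_plug (a point): tip of unit 3's black plug with orange band, 66 mm from the centre along the unit's +x, level with the centre; the plug is 26 mm wide, 18 mm high and sticks out 14 mm from the end face
- lining_3: floor of the closed cavity (92x42x33 mm) inside unit 3, fixed in it; origin at the middle of the unit's underside, same axes. In one of the three a puck (30 mm across, 0.2 kg) lies loose near the middle: tipped over 15 deg end-down or jerked hard, it slides to that end (31 mm off centre), knocks, and stays there when level again: the unit's balance shifts by 0.12 N m from end to end
- ends_3: the two end walls of the cavity inside unit 3, on which the loose part knocks, if it is in this unit; fixed in it, same origin and axes
- pocket_left (a point): middle of the left (+y) pocket's floor in the blue two-place carrier (fixed, floor 8 mm above the bench). Pocket 110 (x) x 60 (y) mm with sloped lead-ins; x points to the end with the notch for the plug (34 mm wide, open upward), z up. Above the floor: side walls 17 mm, blank end 27, posts by the notch 33. Pockets 100 mm apart along y. A seated unit's centre is 24 mm above this point
- pocket_right (a point): middle of the right (-y) pocket's floor in the blue two-place carrier (fixed, floor 8 mm above the bench). Pocket 110 (x) x 60 (y) mm with sloped lead-ins; x points to the end with the notch for the plug (34 mm wide, open upward), z up. Above the floor: side walls 17 mm, blank end 27, posts by the notch 33. Pockets 100 mm apart along y. A seated unit's centre is 24 mm above this point
- ahead (a point): a fixed point in the air straight ahead of the robot, 20 cm above the bench (x axis straight ahead to the far side, z up): the presented unit is held between this point and the robot, over the middle of the bench (45 to 65 cm from the robot), with its plug pointing this way
- caliper: digital caliper, 63x200x14 mm, lying flat beyond the carrier; origin at the centre of its underside; leave it alone
- torch: black torch lying on its side, 116 mm long, 41 mm high, near the holding fixture with the red lever; origin at the centre of its underside; leave it alone
- marker: felt marker, 134 mm long, 15 mm thick, lying at the bench's front edge; origin at the centre of its underside; leave it alone

How it is judged:
On the way:
1. the unit with the loose part, lifted clear of the bench in the gripper, is shaken so that the part knocks inside (((height (world z) of unit_1_center above 0.06 m and contact force between unit_1 and the fingers above 1 N and contact force between ends_1 and anything else above 0.5 N) or (height (world z) of unit_2_center above 0.06 m and contact force between unit_2 and the fingers above 1 N and contact force between ends_2 and anything else above 0.5 N) or (height (world z) of unit_3_center above 0.06 m and contact force between unit_3 and the fingers above 1 N and contact force between ends_3 and anything else above 0.5 N))).
At the end, for the whole second after the job is handed in: Rattling unit still in the gripper: centre 14-33 cm up, 45-65 cm out, within 12 cm of straight ahead, level to 17 deg, plug to the far side within 23 deg, still. Both sound units fully home in the two pockets (7 mm sideways, 4 mm in height), plugs in the notches (((contact force between lining_1 and anything else above 0.4 N and height (world z) of unit_1_center between 0.14 and 0.33 m and world y of unit_1_center between -0.12 and 0.12 m and world x of unit_1_center between 0.45 and 0.65 m and angle between unit_1_center's own z axis and vertical below 0.3 rad and angle between the x axis of unit_1_center and the x axis of ahead, either way round below 0.4 rad and x of ahead in the frame of unit_1_center above 0 m and contact force between unit_1 and the fingers above 2 N and linear speed of lining_1 below 0.03 m/s) or (contact force between lining_2 and anything else above 0.4 N and height (world z) of unit_2_center between 0.14 and 0.33 m and world y of unit_2_center between -0.12 and 0.12 m and world x of unit_2_center between 0.45 and 0.65 m and angle between unit_2_center's own z axis and vertical below 0.3 rad and angle between the x axis of unit_2_center and the x axis of ahead, either way round below 0.4 rad and x of ahead in the frame of unit_2_center above 0 m and contact force between unit_2 and the fingers above 2 N and linear speed of lining_2 below 0.03 m/s) or (contact force between lining_3 and anything else above 0.4 N and height (world z) of unit_3_center between 0.14 and 0.33 m and world y of unit_3_center between -0.12 and 0.12 m and world x of unit_3_center between 0.45 and 0.65 m and angle between unit_3_center's own z axis and vertical below 0.3 rad and angle between the x axis of unit_3_center and the x axis of ahead, either way round below 0.4 rad and x of ahead in the frame of unit_3_center above 0 m and contact force between unit_3 and the fingers above 2 N and linear speed of lining_3 below 0.03 m/s)) and ((horizontal distance between unit_1_center and pocket_left below 0.007 m and z of unit_1_center in the frame of pocket_left between 0.02 and 0.028 m and angle between unit_1_center's own z axis and vertical below 0.06 rad and x of unit_1_plug in the frame of pocket_left above 0.05 m) or (horizontal distance between unit_2_center and pocket_left below 0.007 m and z of unit_2_center in the frame of pocket_left between 0.02 and 0.028 m and angle between unit_2_center's own z axis and vertical below 0.06 rad and x of unit_2_plug in the frame of pocket_left above 0.05 m) or (horizontal distance between unit_3_center and pocket_left below 0.007 m and z of unit_3_center in the frame of pocket_left between 0.02 and 0.028 m and angle between unit_3_center's own z axis and vertical below 0.06 rad and x of unit_3_plug in the frame of pocket_left above 0.05 m)) and ((horizontal distance between unit_1_center and pocket_right below 0.007 m and z of unit_1_center in the frame of pocket_right between 0.02 and 0.028 m and angle between unit_1_center's own z axis and vertical below 0.06 rad and x of unit_1_plug in the frame of pocket_right above 0.05 m) or (horizontal distance between unit_2_center and pocket_right below 0.007 m and z of unit_2_center in the frame of pocket_right between 0.02 and 0.028 m and angle between unit_2_center's own z axis and vertical below 0.06 rad and x of unit_2_plug in the frame of pocket_right above 0.05 m) or (horizontal distance between unit_3_center and pocket_right below 0.007 m and z of unit_3_center in the frame of pocket_right between 0.02 and 0.028 m and angle between unit_3_center's own z axis and vertical below 0.06 rad and x of unit_3_plug in the frame of pocket_right above 0.05 m))); the arm keeps its last pose, push and grip.
It fails at once if the caliper is pushed away by more than 3 cm (distance of caliper from where it was at the start of the episode above 0.03 m).
It fails at once if the torch is pushed away by more than 3 cm (distance of torch from where it was at the start of the episode above 0.03 m).
It fails at once if the marker is pushed away by more than 3 cm (distance of marker from where it was at the start of the episode above 0.03 m).
It also fails if it takes over 72 s, if anything falls off the work surface, if the arm or the gripper's body presses on something with over 40 N, if the wrist force passes 120 N, or if a joint passes its speed limit or range.

## Working session

There is one attempt and no reset: what is moved stays moved. The work goes in short steps, Python scripts to look and compute and a tool call to move; the robot and the scene stay as the last step left them, time stands still between calls to the robot, and variables do not carry over. Pictures are saved under pics/ and viewed, at most 10 in all, crops included, and the job is handed in when it is done.

Besides the shell and the picture viewer there is one more tool, called after "Call:" as name([rows], argument=value, ...), one row to a line, values as JSON. servo_tool: Moves the arm, as the interface text tells. Its arguments: {"type":"object","properties":{"series":{"type":"array"}},"required":["series"]}

```bash
mkdir -p pics; cat > h.py <<'E'
import numpy as np, cv2
from cell import ctrl, vision, workorder, spotter
def snap(n):
    return vision.snapshot(n)
def save(s,f): cv2.imwrite('pics/'+f, s['frame'][:,:,::-1])
def cloud(s):
    h,w=s['z_map'].shape
    u,v=np.meshgrid(np.arange(w),np.arange(h))
    p=np.stack([u,v],-1).reshape(-1,1,2).astype(np.float64)
    n=cv2.undistortPoints(p,s['mtx'],s['D']).reshape(h,w,2)
    z=s['z_map'].astype(float)
    c=np.dstack([n*z[...,None],z])
    X=(c-s['t'])@s['R']
    X[z<=0]=np.nan
    return X
E
python3 - <<'E'
from h import *
print(ctrl.observe(), ctrl.tips_ahead)
for n in ['top','scene']:
    s=snap(n); save(s,n+'0.png'); X=cloud(s)
    print(n,-s['R'].T@s['t'])
    for th in ['unit_1_center','unit_1_plug','pocket_left','caliper','torch','marker']:
        for d in spotter.find_in(n,th)[:5]:
            c,r=map(int,np.round(d['position'])); print(th,round(d['confidence'],2),c,r,np.round(X[r,c],3))
E
```

```text
{'t': 0.0, 'joint_pos': array([ 1.05341822e+00,  4.91552167e-01,  1.55945883e+00,  4.44278198e-06,
        1.09168376e+00, -1.05604354e-01]), 'qvel': array([-0.00082596,  0.00027088,  0.00035479, -0.00165187,  0.00152206,
       -0.00090384]), 'joint_efforts': array([ 1.92010848e-03, -6.18453884e+01, -2.61591804e+01, -3.48370293e-05,
        4.13315705e-03, -2.95603456e-06]), 'tool_pos': array([0.25002917, 0.57259244, 0.25572908]), 'eef_rot': array([ 2.04436361e-01,  9.78879702e-01, -5.23931668e-04, -1.70761947e-04]), 'wrist_force': array([-0.59340072,  0.4121556 , -0.55306304]), 'wrist_torque': array([-0.02754952,  0.03370284, -0.04617383]), 'grip_force': 0.0, 'gripper_width': 0.08525424645802113} 0.025
top [0.30258915 0.1308539  1.25492752]
unit_1_center 0.82 375 273 [ 0.416 -0.087  0.045]
unit_1_plug 0.98 375 274 [ 0.414 -0.087  0.045]
unit_1_plug 0.4 317 202 [0.593 0.041 0.013]
unit_1_plug 0.29 295 138 [0.757 0.093 0.019]
pocket_left 0.92 317 200 [0.598 0.041 0.015]
caliper 0.71 293 139 [0.757 0.098 0.011]
torch 0.67 158 259 [0.454 0.419 0.034]
marker 0.69 304 299 [0.36  0.077 0.015]
scene [ 0.12060302 -0.74754568  1.18225721]
unit_1_center 0.58 260 314 [ 0.399 -0.112  0.049]
unit_1_plug 0.91 263 311 [ 0.412 -0.103  0.041]
pocket_left 0.74 300 254 [0.599 0.029 0.019]
caliper 0.94 338 229 [ 0.76   0.075 -0.005]
torch 0.9 206 190 [0.458 0.394 0.028]
torch 0.56 258 307 [ 0.405 -0.088  0.044]
torch 0.52 322 305 [ 0.555 -0.161  0.044]
marker 0.67 219 278 [0.359 0.066 0.014]
```

View pics/top0.png

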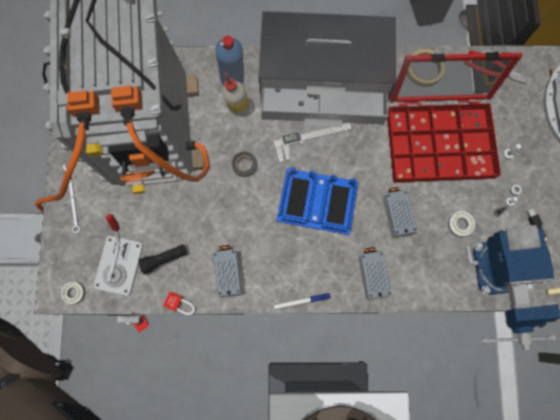

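View pics/scene0.png

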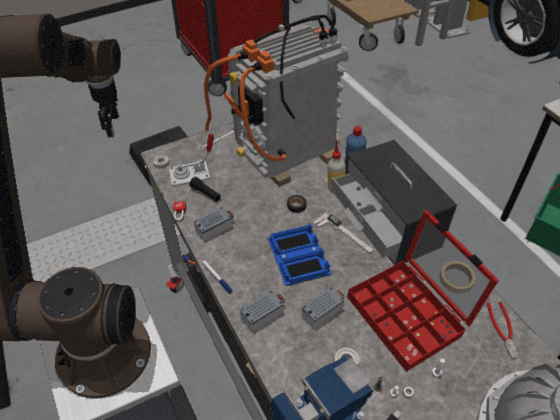

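The top picture shows the three grey units at (228,272), (400,213) and (375,274). Their orange plugs are at their upper (far) ends. The blue carrier is at (318,200), the torch at (163,258), the marker at (302,300) and the caliper at (310,138). The scene view agrees.

```bash
cat >> h.py <<'E'
def rect(P):
    (c,(w,h),a)=cv2.minAreaRect((P[:,:2]*1000).astype(np.float32))
    if w<h: w,h=h,w; a+=90
    a=(a+90)%180-90
    return np.round(c,1),round(w,1),round(h,1),round(a,1)
E
python3 - <<'E'
from h import *
s=snap('top'); X=cloud(s); f=s['frame'].astype(int)
for c,r in [(228,273),(400,213),(375,274)]:
    sub=np.s_[r-45:r+45,c-35:c+35]
    P=X[sub].reshape(-1,3); F=f[sub].reshape(-1,3)
    m=(P[:,2]>.038)&(P[:,2]<.06); print(c,m.sum(),rect(P[m]),np.median(P[m],0).round(3))
    o=(F[:,0]>120)&(F[:,0]-F[:,2]>60); print(' orange',o.sum(),np.nanmean(P[o],0).round(3))
c,r=318,200; sub=np.s_[r-50:r+50,c-60:c+60]
P=X[sub].reshape(-1,3);F=f[sub].reshape(-1,3)
b=(F[:,2]-F[:,0]>70)&np.isfinite(P[:,0]); print('blue',rect(P[b]),np.percentile(P[b,2],[5,50,95]))
for lo,hi in [(.02,.028),(.03,.037),(.037,.045)]:
    q=b&(P[:,2]>lo)&(P[:,2]<hi); print(lo,q.sum(),rect(P[q]))
d=~b&(F.sum(1)<150); 
m=d.reshape(100,120).astype(np.uint8); n,l,st,ce=cv2.connectedComponentsWithStats(m)
for i in range(1,n):
    if st[i,4]>100: print(st[i],rect(P[(l==i).ravel()]),np.median(P[(l==i).ravel()],0))
im=cv2.resize(s['frame'][150:250,260:380],None,fx=6,fy=6,interpolation=cv2.INTER_CUBIC)[:,:,::-1]; cv2.imwrite('pics/car.png',im)
E
```

```text
228 1064 (array([422.1, 257.5]), 106.8, 54.5, 7.7) [0.419 0.257 0.046]
 orange 12 [0.481 0.265 0.034]
400 1160 (array([ 550.3, -152.6]), 243.5, 97.4, -21.5) [ 0.557 -0.153  0.046]
 orange 400 [ 0.66  -0.198  0.011]
375 1166 (array([447. , -99.8]), 183.7, 94.0, -19.3) [ 0.416 -0.09   0.046]
 orange 11 [ 0.474 -0.079  0.034]
blue (array([598.3,  39.7]), 180.2, 138.1, 79.0) [0.00528606 0.0148378  0.03428448]
0.02 643 (array([596.9,  40.5]), 177.2, 127.3, 78.7)
0.03 151 (array([595.4,  40.9]), 157.7, 123.8, 78.5)
0.037 76 (array([597.7,  40.8]), 156.8, 127.7, 78.9)
[ 30  29  20  37 498] (array([607.7,  88.7]), 87.7, 35.6, -11.2) [nan nan nan]
[ 70  37  20  36 506] (array([588.1,  -9.5]), 86.9, 33.6, -12.7) [nan nan nan]
```

View pics/car.png

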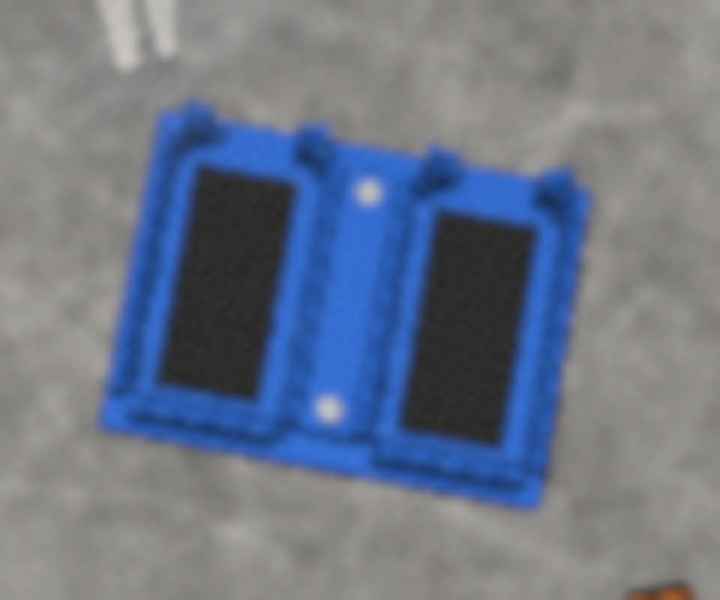

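The crop shows the carrier turned by about −11.5°, with the notch posts at the upper (far) end. The pads are at crop (230,282) and (470,328). The pocket centres come to about (608,89) and (588,−9) mm. I'll start towards the left unit.

Call:
servo_tool([
  [28,-53,-10,0,0,0.18,1],
  [28,-53,-10,0,0,0.18,1],
  [29,-53,-10,0,0,0.18,1],
  [28,-53,-10,0,0,0,1],
  [29,-52,-10,0,0,0,1],
])

```text
t: 1.38
tool_pos: [0.3918, 0.3093, 0.2067]
eef_rot: [-0.061, 0.998, 0.0, 0.0]
wrist_force: [0.4, 0.3, -0.0]
gripper_width: 0.0852
grip_force: 0.0
```

Call:
servo_tool([
  [28,-51,-10,0,0,0,1],
  [0,0,0,0,0,0,1],
])

```text
t: 1.62
tool_pos: [0.4205, 0.2571, 0.1963]
eef_rot: [-0.058, 0.998, -0.0, -0.0]
wrist_force: [-0.5, 0.5, 0.0]
gripper_width: 0.0856
grip_force: 0.0
```

```bash
cat >> h.py <<'E'
from scipy.spatial.transform import Rotation as Ro
def pose():
    o=ctrl.observe(); R=Ro.from_quat(o['eef_rot']).as_matrix(); y=R[:,1]
    print('tcp',o['tool_pos'].round(4),'yline',round(np.degrees(np.arctan2(y[1],y[0]))%180,2),'z',R[:,2].round(3),'F',o['wrist_force'].round(2),'T',o['wrist_torque'].round(3),'w',o['gripper_width'].round(4),o['grip_force'],'j',o['joint_pos'].round(2),'t',o['t'])
def unit(X,xy,lo=.038,hi=.06,r=.085):
    "largest component of lid height near xy"
    m=((X[...,2]>lo)&(X[...,2]<hi)&(np.hypot(X[...,0]-xy[0],X[...,1]-xy[1])<r)).astype(np.uint8)
    m=cv2.morphologyEx(m,cv2.MORPH_OPEN,np.ones((3,3)))
    n,l,st,_=cv2.connectedComponentsWithStats(m); i=1+np.argmax(st[1:,4])
    P=X[l==i]; return rect(P),np.median(P[:,2]).round(4)
E
python3 - <<'E'
from h import *
pose()
X=cloud(snap('top'))
for xy in [(.421,.257),(.556,-.153),(.416,-.09)]: print(unit(X,xy))
s=snap('wrist'); X=cloud(s); save(s,'w1.png'); print('w',unit(X,(.421,.257)))
E
```

```text
Traceback (most recent call last):
  File "h.py", line 24, in pose
    print('tcp',o['tool_pos'].round(4),'yline',round(np.degrees(np.arctan2(y[1],y[0]))%180,2),'z',R[:,2].round(3),'F',o['wrist_force'].round(2),'T',o['wrist_torque'].round(3),'w',o['gripper_width'].round(4),o['grip_force'],'j',o['joint_pos'].round(2),'t',o['t'])
                                                                                                                                                                                   ^^^^^^^^^^^^^^^^^^^^^^^^
AttributeError: 'float' object has no attribute 'round'
```

```bash
sed -i "s/o\['gripper_width'\].round(4)/round(o['gripper_width'],4)/" h.py
python3 - <<'E'
from h import *
pose()
X=cloud(snap('top'))
for xy in [(.421,.257),(.556,-.153),(.416,-.09)]: print(unit(X,xy))
s=snap('wrist'); X=cloud(s); save(s,'w1.png'); print('w',unit(X,(.421,.257)),-s['R'].T@s['t'])
E
```

```text
tcp [0.4205 0.2571 0.1963] yline 96.64 z [-0.001 -0.    -1.   ] F [-0.5   0.46  0.01] T [ 0.039  0.009 -0.009] w 0.0856 0.0 j [ 0.41  0.38  1.95 -0.    0.81 -1.27] t 1.625Traceback (most recent call last):
  File "<stdin>", line 4, in <module>
  File "h.py", line 29, in unit
    n,l,st,_=cv2.connectedComponentsWithStats(m); i=1+np.argmax(st[1:,4])
                                                      ~~~~~~~~~^^^^^^^^^^
    return _wrapfunc(a, 'argmax', axis=axis, out=out, **kwds)
    return bound(*args, **kwds)
ValueError: attempt to get argmax of an empty sequence
```

```bash

python3 - <<'E'
from h import *
X=cloud(snap('top'))
for xy in [(.556,-.153),(.416,-.09)]: print(unit(X,xy))
s=snap('wrist'); X=cloud(s); save(s,'w1.png'); print(-s['R'].T@s['t'],X[::60,::70].reshape(-1,3).round(3)[:20])
print('w',unit(X,(.421,.257)))
E
```

```text
((array([ 560.6, -155.8]), 105.9, 56.0, 10.0), np.float64(0.0461))
((array([413.4, -88.2]), 105.2, 55.4, 8.4), np.float64(0.046))
[0.3490407  0.25089608 0.31527974] [[ 0.112 -0.679 -0.801]
 [ 0.083 -0.46  -0.801]
 [ 0.056 -0.237 -0.797]
 [ 0.111  0.053 -0.511]
 [ 0.     0.208 -0.799]
 [-0.027  0.431 -0.8  ]
 [-0.053  0.655 -0.801]
 [-0.077  0.875 -0.798]
 [ 0.333 -0.02  -0.001]
 [ 0.262 -0.473 -0.799]
 [ 0.232 -0.241 -0.8  ]
 [ 0.203 -0.006 -0.797]
 [ 0.175  0.229 -0.799]
 [ 0.146  0.464 -0.8  ]
 [ 0.119  0.7   -0.802]
 [ 0.092  0.933 -0.801]
 [ 0.389 -0.026  0.001]
 [ 0.38   0.043  0.002]
 [ 0.372  0.112  0.002]
 [ 0.363  0.181  0.001]]
w ((array([423.1, 255.9]), 103.8, 54.0, 7.6), np.float64(0.0462))
```

View pics/w1.png

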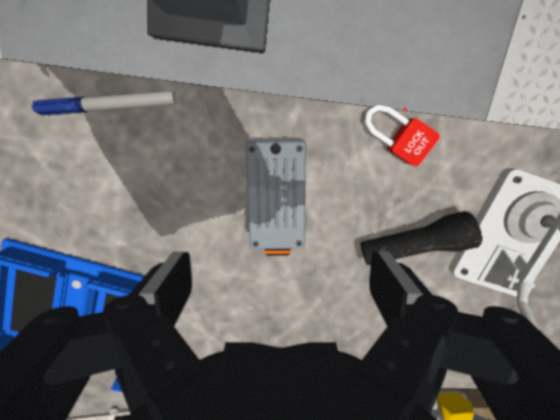

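The wrist picture shows unit A at (276,194), with its orange plug at (277,251) towards the far side. The fingers straddle it, and the torch at (425,235) is clear.

Call:
servo_tool([
  [2.5,-1,-50,0,0,0.017,1],
  [0,0,-50,0,0,0,1],
  [0,0,-40,0,0,0,1],
  [0,0,-13,0,0,0,1],
  [0,0,0,0,0,0,0],
])

```text
t: 2.4
tool_pos: [0.4213, 0.2598, 0.0438]
eef_rot: [-0.07, 0.998, -0.0, -0.0]
wrist_force: [-0.2, -0.4, 0.4]
gripper_width: 0.0698
grip_force: 0.0
```

Call:
servo_tool([
  [0,0,0,0,0,0,0],
  [0,0,0,0,0,0,0],
  [0,0,0,0,0,0,0],
])

```text
t: 2.78
tool_pos: [0.422, 0.2594, 0.0454]
eef_rot: [-0.069, 0.998, 0.0, 0.001]
wrist_force: [-2.5, 0.4, 8.4]
gripper_width: 0.0528
grip_force: 65.1
```

Call:
servo_tool([
  [5,0,40,0,0,0,0],
  [10,-10,50,0,0,0,0],
  [20,-20,40,0,0,0,0],
  [20,-20,30,0,0,0,0],
  [0,0,0,0,0,0,0],
])

```text
t: 3.4
tool_pos: [0.4781, 0.2082, 0.2065]
eef_rot: [-0.068, 0.998, 0.001, 0.003]
wrist_force: [0.4, 0.8, -6.7]
gripper_width: 0.053
grip_force: 68.0
```

```bash
python3 -c "
from h import *
pose()"
```

```text
tcp [0.4781 0.2082 0.2065] yline 97.79 z [ 0.005  0.002 -1.   ] F [ 0.36  0.75 -6.74] T [-0.028  0.03   0.068] w 0.053 67.99515187740326 j [ 0.28  0.4   1.87 -0.    0.86 -1.42] t 3.4
```

Call:
servo_tool([
  [0,0,0,-0.023,0.17,0,0],
  [0,0,0,-0.023,0.17,0,0],
  [0,0,0,-0.023,0.17,0,0],
  [0,0,0,0,0,0,0],
  [0,0,0,0,0,0,0],
])

```text
t: 4.03
tool_pos: [0.476, 0.2092, 0.2034]
eef_rot: [-0.067, 0.965, -0.017, -0.253]
wrist_force: [0.2, 0.6, -5.6]
gripper_width: 0.0525
grip_force: 68.0
```

Call:
servo_tool([
  [0,0,0,0.023,-0.17,0,0],
  [0,0,0,0.023,-0.17,0,0],
  [0,0,0,0.023,-0.17,0,0],
  [0,0,0,0,0,0,0],
  [0,0,0,0,0,0,0],
])

```text
t: 4.65
tool_pos: [0.4765, 0.2091, 0.2043]
eef_rot: [-0.069, 0.998, 0.0, -0.001]
wrist_force: [-0.2, -1.0, -5.7]
gripper_width: 0.0528
grip_force: 68.0
```

```bash
python3 -c "
from h import *
pose()"
```

```text
tcp [0.4765 0.2091 0.2043] yline 97.9 z [-0.002  0.    -1.   ] F [-0.16 -0.97 -5.68] T [0.023 0.013 0.033] w 0.0528 67.96493589878082 j [ 0.29  0.41  1.87  0.    0.86 -1.42] t 4.65
```

Call:
servo_tool([
  [0,0,0,0.023,-0.17,0,0],
  [0,0,0,0.023,-0.17,0,0],
  [0,0,0,0.023,-0.17,0,0],
  [0,0,0,0,0,0,0],
  [0,0,0,0,0,0,0],
])

```text
t: 5.28
tool_pos: [0.4793, 0.2052, 0.2033]
eef_rot: [-0.064, 0.971, 0.006, 0.231]
wrist_force: [0.2, 0.7, -5.7]
gripper_width: 0.0528
grip_force: 68.0
```

Call:
servo_tool([
  [0,0,0,-0.023,0.17,0,0],
  [0,0,0,-0.023,0.17,0,0],
  [0,0,0,-0.023,0.17,0,0],
  [0,0,0,0,0,0,0],
  [0,0,0,0,0,0,0],
])

```text
t: 5.9
tool_pos: [0.4786, 0.2054, 0.203]
eef_rot: [-0.068, 0.997, -0.01, -0.02]
wrist_force: [-0.8, -0.2, -4.6]
gripper_width: 0.0528
grip_force: 68.0
```

```bash
python3 -c "
from h import *
pose()"
```

```text
tcp [0.4786 0.2054 0.203 ] yline 97.82 z [-0.039 -0.022 -0.999] F [-0.75 -0.25 -4.58] T [ 0.088 -0.092 -0.006] w 0.0528 68.03099870681763 j [ 0.28  0.42  1.85 -0.01  0.91 -1.42] t 5.9
```

Call:
servo_tool([
  [0,0,0,0.022,-0.039,0,0],
  [0,0,0,0,0,0,0],
  [0,0,0,0,0,0,0],
])

```text
t: 6.28
tool_pos: [0.4785, 0.2052, 0.2037]
eef_rot: [-0.068, 0.998, -0.001, -0.0]
wrist_force: [0.8, 0.1, -5.8]
gripper_width: 0.0525
grip_force: 68.0
```

```bash
cat >> h.py <<'E'
def feel(n=6):
    L=[]
    for i in range(n):
        o=ctrl.observe(); L.append(np.r_[o['wrist_force'],o['wrist_torque']]); vision.snapshot('wrist')
    L=np.array(L); print('F/T',L.mean(0).round(3),'sd',L.std(0).round(3)); pose()
E
python3 -c "
from h import *
feel()"
```

```text
F/T [ 0.119 -0.018 -5.773  0.022 -0.037 -0.013] sd [0.414 0.481 0.452 0.026 0.019 0.02 ]
tcp [0.4787 0.2051 0.2034] yline 97.78 z [-0.001 -0.002 -1.   ] F [-0.26  0.29 -6.04] T [ 0.037 -0.016 -0.009] w 0.0526 67.99764633178711 j [ 0.28  0.41  1.87 -0.    0.86 -1.43] t 6.575
```

Call:
servo_tool([
  [0,0,0,-0.023,0.17,0,0],
  [0,0,0,-0.023,0.17,0,0],
  [0,0,0,-0.023,0.17,0,0],
  [0,0,0,0,0,0,0],
  [0,0,0,0,0,0,0],
])

```text
t: 7.2
tool_pos: [0.4787, 0.2051, 0.2032]
eef_rot: [-0.066, 0.965, -0.018, -0.253]
wrist_force: [-0.1, -0.1, -5.3]
gripper_width: 0.0528
grip_force: 68.0
```

Call:
servo_tool([
  [0,0,0,0.023,-0.17,0,0],
  [0,0,0,0.023,-0.17,0,0],
  [0,0,0,0.023,-0.17,0,0],
  [0,0,0,0,0,0,0],
  [0,0,0,0,0,0,0],
])

```text
t: 7.82
tool_pos: [0.4786, 0.2052, 0.204]
eef_rot: [-0.068, 0.998, -0.001, -0.001]
wrist_force: [0.2, 0.9, -6.2]
gripper_width: 0.0526
grip_force: 68.0
```

```bash
python3 -c "
from h import *
feel()"
```

```text
F/T [-0.018  0.282 -5.843 -0.012  0.058 -0.017] sd [0.346 0.646 0.275 0.024 0.029 0.029]
tcp [0.4789 0.2051 0.203 ] yline 97.76 z [-0.002 -0.002 -1.   ] F [ 0.18  0.12 -5.95] T [-0.011  0.063  0.002] w 0.0529 67.96690285205841 j [ 0.28  0.41  1.87 -0.    0.86 -1.43] t 8.125
```

Call:
servo_tool([
  [0,0,0,0.023,-0.17,0,0],
  [0,0,0,0.023,-0.17,0,0],
  [0,0,0,0.023,-0.17,0,0],
  [0,0,0,0,0,0,0],
  [0,0,0,0,0,0,0],
])

```text
t: 8.75
tool_pos: [0.481, 0.2017, 0.2031]
eef_rot: [-0.063, 0.971, 0.007, 0.232]
wrist_force: [1.0, 0.8, -5.8]
gripper_width: 0.0529
grip_force: 68.0
```

Call:
servo_tool([
  [0,0,0,-0.023,0.17,0,0],
  [0,0,0,-0.023,0.17,0,0],
  [0,0,0,-0.023,0.17,0,0],
  [0,0,0,0,0,0,0],
  [0,0,0,0,0,0,0],
])

```text
t: 9.38
tool_pos: [0.4805, 0.2019, 0.2028]
eef_rot: [-0.067, 0.998, -0.01, -0.019]
wrist_force: [-1.5, -0.1, -6.0]
gripper_width: 0.0527
grip_force: 68.0
```

```bash
python3 -c "
from h import *
feel()"
```

```text
F/T [-0.183  0.305 -5.772  0.026 -0.075 -0.009] sd [0.673 0.386 0.342 0.024 0.024 0.033]
tcp [0.4803 0.2017 0.2033] yline 97.71 z [-0.038 -0.024 -0.999] F [-0.12  0.01 -6.37] T [ 0.014 -0.083 -0.004] w 0.0531 67.98552989959717 j [ 0.28  0.42  1.85 -0.02  0.91 -1.42] t 9.675
```

The balance shifts by ±0.12 N m each time I tip it, so unit A is the rattler. I'll set it down here for now and pick it up again last.

Call:
servo_tool([
  [0,0,-45,0.024,-0.038,0,0],
  [0,0,-50,0,0,0,0],
  [0,0,-40,0,0,0,0],
  [0,0,-18,0,0,0,0],
  [0,0,-4,0,0,0,0],
])

```text
t: 10.3
tool_pos: [0.4801, 0.2015, 0.0454]
eef_rot: [-0.067, 0.998, -0.0, -0.001]
wrist_force: [-10.7, -3.9, 26.1]
gripper_width: 0.0529
grip_force: 71.8
```

Call:
servo_tool([
  [0,0,0,0,0,0,0],
])

```text
t: 10.42
tool_pos: [0.4808, 0.2018, 0.0467]
eef_rot: [-0.067, 0.998, 0.0, -0.0]
wrist_force: [0.4, 0.2, -5.4]
gripper_width: 0.0526
grip_force: 68.4
```

Call:
servo_tool([
  [0,0,-1.5,0,0,0,0],
  [0,0,0,0,0,0,1],
  [0,0,0,0,0,0,1],
  [0,0,30,0,0,0,1],
  [0,0,60,0,0,0,1],
])

```text
t: 11.05
tool_pos: [0.48, 0.2013, 0.1345]
eef_rot: [-0.067, 0.998, -0.0, -0.002]
wrist_force: [0.5, 0.1, 0.7]
gripper_width: 0.0856
grip_force: 0.0
```

Call:
servo_tool([
  [5,-30,50,0,0,0.04,1],
  [10,-60,10,0,0,0,1],
  [12,-60,0,0,0,0,1],
  [12,-60,0,0,0,0,1],
  [12,-60,0,0,0,0,1],
])

```text
t: 11.68
tool_pos: [0.5318, -0.0704, 0.1952]
eef_rot: [-0.087, 0.996, -0.0, 0.0]
wrist_force: [1.4, -0.5, -0.3]
gripper_width: 0.0857
grip_force: 0.0
```

Call:
servo_tool([
  [14,-60,0,0,0,0,1],
  [12,-25,0,0,0,0,1],
  [0,0,0,0,0,0,1],
])

```text
t: 12.05
tool_pos: [0.5579, -0.1552, 0.1946]
eef_rot: [-0.086, 0.996, -0.0, -0.0]
wrist_force: [0.3, 0.3, -0.3]
gripper_width: 0.0852
grip_force: 0.0
```

```bash
python3 - <<'E'
from h import *
pose(); s=snap('wrist'); X=cloud(s); save(s,'w2.png')
print(unit(X,(.56,-.155)),unit(X,(.414,-.088)))
T=cloud(snap('top')); print('A',unit(T,(.481,.202)))
f=s['frame'].astype(int); b=(f[...,2]-f[...,0]>70)&np.isfinite(X[...,0]); print('blue in wrist',b.sum(), rect(X[b]))
E
```

```text
tcp [ 0.5579 -0.1552  0.1946] yline 99.82 z [-0.    -0.001 -1.   ] F [ 0.26  0.3  -0.35] T [-0.049  0.005 -0.016] w 0.0852 0.0 j [-0.39  0.5   1.74 -0.    0.9  -2.13] t 12.05
((array([ 562.1, -156.4]), 103.4, 54.1, 10.0), np.float64(0.0462)) ((array([428.4, -87.5]), 79.3, 54.6, 8.6), np.float64(0.0463))
A ((array([479.5, 202.7]), 104.1, 54.0, 7.7), np.float64(0.0461))
blue in wrist 14035 (array([ 544. , -104.9]), 513.2, 313.8, -80.9)
```

Call:
servo_tool([
  [4,-1,-50,0,0,0,1],
  [0,0,-50,0,0,0,1],
  [0,0,-38,0,0,0,1],
  [0,0,-11,0,0,0,1],
  [0,0,0,0,0,0,0],
])

```text
t: 12.78
tool_pos: [0.5617, -0.1538, 0.046]
eef_rot: [-0.087, 0.996, 0.0, -0.001]
wrist_force: [-0.5, -1.4, -0.0]
gripper_width: 0.0699
grip_force: 0.0
```

Call:
servo_tool([
  [0,0,0,0,0,0,0],
  [0,0,0,0,0,0,0],
  [0,0,0,0,0,0,0],
  [0,0,30,0,0,0,0],
  [0,0,50,0,0,0,0],
])

```text
t: 13.4
tool_pos: [0.5609, -0.1541, 0.1263]
eef_rot: [-0.087, 0.996, 0.0, -0.002]
wrist_force: [1.3, -0.4, -3.3]
gripper_width: 0.053
grip_force: 64.9
```

Call:
servo_tool([
  [0,0,50,0,0,0,0],
  [0,0,20,0,0,0,0],
  [0,0,0,0,0,0,0],
])

```text
t: 13.78
tool_pos: [0.5618, -0.1544, 0.1978]
eef_rot: [-0.087, 0.996, -0.001, 0.001]
wrist_force: [-0.1, -0.0, -3.4]
gripper_width: 0.0529
grip_force: 65.2
```

```bash
python3 -c "
from h import *
pose()
s=snap('scene'); cv2.imwrite('pics/s3.png',s['frame'][150:420,120:480,::-1])"
```

```text
tcp [ 0.5618 -0.1544  0.1978] yline 99.96 z [ 0.003 -0.002 -1.   ] F [-0.08 -0.03 -3.42] T [-0.     0.023 -0.055] w 0.0529 65.24115264415741 j [-0.38  0.5   1.73 -0.    0.91 -2.13] t 13.775
```

View pics/s3.png

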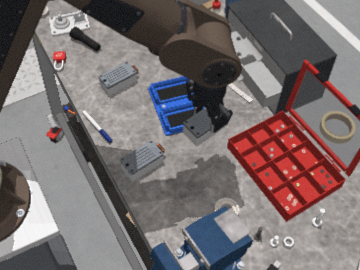

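The crop shows the unit in the gripper at (200,125) and the other two units on the bench at (120,78) and (145,160). The carrier, at (175,105), is empty. I'll move to the right pocket and measure the carrier from close by.

Call:
servo_tool([
  [0,30,0,0,0,-0.124,0],
  [0,40,0,0,0,-0.124,0],
  [0,15,0,0,0,-0.125,0],
  [0,0,0,0,0,0,0],
])

```text
t: 14.32
tool_pos: [0.561, -0.0685, 0.1944]
eef_rot: [0.098, 0.995, 0.0, -0.002]
wrist_force: [-0.5, -0.1, -4.2]
gripper_width: 0.0527
grip_force: 65.1
```

```bash
python3 - <<'E'
from h import *
pose(); 
for n in ['wrist','top']:
    s=snap(n); X=cloud(s); f=s['frame'].astype(int)
    if n=='wrist': save(s,'w4.png')
    near=(abs(X[...,0]-.598)<.12)&(abs(X[...,1]-.04)<.13)&(X[...,2]<.05)
    b=(f[...,2]-f[...,0]>60)&near; print(n,'blue',b.sum(),rect(X[b]))
    d=(near&(f.sum(2)<130)&(X[...,2]<.013)).astype(np.uint8)
    k,l,st,ce=cv2.connectedComponentsWithStats(d)
    for i in range(1,k):
        if st[i,4]>150: P=X[l==i]; print(' pad',st[i],rect(P),np.median(P[:,2]).round(4))
    for lo in (.033,.038):
        q=b&(X[...,2]>lo)&(X[...,2]<.045); k,l,st,ce=cv2.connectedComponentsWithStats(q.astype(np.uint8))
        for i in range(1,k):
            if st[i,4]>12: P=X[l==i]; print(' high',lo,st[i,4],P.mean(0).round(4),rect(P))
E
```

```text
tcp [ 0.561  -0.0685  0.1944] yline 78.73 z [-0.003  0.001 -1.   ] F [-0.51 -0.13 -4.15] T [-0.052  0.003  0.008] w 0.0527 65.06727397441864 j [-0.24  0.48  1.77 -0.    0.89 -1.61] t 14.325
wrist blue 13350 (array([609.8,  44.4]), 194.9, 154.1, 79.2)
 high 0.033 389 [0.5312 0.0017 0.0349] (array([531.7,   1.6]), 59.7, 5.8, 78.7)
 high 0.033 398 [0.5507 0.0989 0.0348] (array([551.2,  99. ]), 59.6, 5.7, 78.7)
 high 0.033 156 [0.6624 0.0525 0.0384] (array([662.7,  53.3]), 13.6, 9.3, 82.2)
 high 0.033 152 [0.672  0.0985 0.0383] (array([672.4,  99.1]), 13.5, 8.4, 84.5)
 high 0.038 90 [0.6637 0.0526 0.0404] (array([663.9,  52.7]), 12.5, 6.7, 78.7)
 high 0.038 82 [0.6732 0.0985 0.0405] (array([673.3,  98.8]), 13.0, 6.1, 81.7)
top blue 2742 (array([598.8,  39.2]), 183.0, 142.0, 78.9)
 high 0.033 20 [0.6702 0.1007 0.0392] (array([669.4, 100.8]), 11.8, 9.7, 51.6)
 high 0.033 20 [0.6606 0.0543 0.0397] (array([660.5,  54.7]), 12.3, 6.8, -88.0)
 high 0.033 20 [0.6502 0.003  0.0388] (array([649.8,   3. ]), 10.6, 7.4, 89.0)
 high 0.033 35 [0.5497 0.1083 0.0356] (array([550.1, 107.8]), 43.7, 6.0, 80.1)
 high 0.033 51 [0.5284 0.0028 0.0356] (array([529.,   4.]), 58.1, 5.9, 79.4)
 high 0.038 13 [0.6617 0.0547 0.0413] (array([661.2,  54.7]), 12.5, 4.9, -84.0)
```

View pics/w4.png

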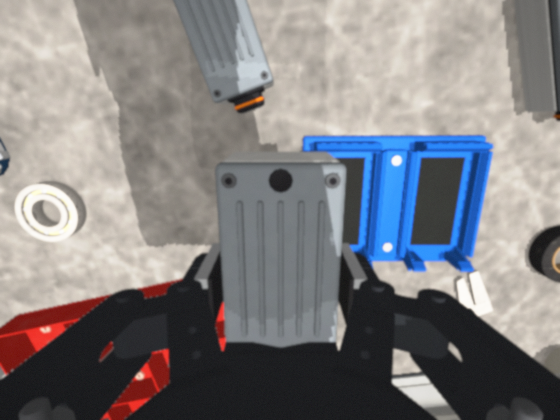

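The wrist picture shows the held unit at (280,250) with its blank end at row 160, and the carrier behind it. Its left pocket is at (438,200) with the posts below. The carrier wall fit gives the right pocket at (589.5,−10), the left at (609,87.5) and a yaw of −11.3°.

```bash
cat >> h.py <<'E'
def held():
    "near (blank) end of the held unit relative to TCP, along/across unit axes (mm)"
    o=ctrl.observe(); R=Ro.from_quat(o['eef_rot']).as_matrix()
    X=cloud(snap('wrist')); L=(X-o['tool_pos'])@R*1000
    ax=-L[...,0]  # tool -x = ? sign printed
    m=(abs(L[...,2])<14)&(abs(L[...,1])<40)&(abs(L[...,0])<75)
    P=L[m]; print('tool x axis',R[:,0].round(2),'n',m.sum(),'zt',np.percentile(P[:,2],[5,50,95]).round(1))
    top=P[abs(P[:,2]-np.median(P[:,2]))<3]; print('lid x',np.percentile(top[:,0],[.5,99.5]).round(1),'y',np.percentile(top[top[:,0]>30][:,1] if (top[:,0]>30).sum()>50 else top[:,1],[1,99]).round(1))
E
python3 -c "
from h import *
held()"
```

```text
tool x axis [-0.98  0.19  0.  ] n 24230 zt [-3.1  1.3  2.9]
lid x [-34.4  51.5] y [-26.2  25.6]
```

Call:
servo_tool([
  [10,25,-25,0,0,0,0],
  [12,25,-25,0,0,0,0],
  [6,8,-20,0,0,-0.001,0],
  [0,0,0,0,0,0,0],
])

```text
t: 14.98
tool_pos: [0.5891, -0.0117, 0.1241]
eef_rot: [0.099, 0.995, -0.0, -0.002]
wrist_force: [-0.2, -0.5, -4.0]
gripper_width: 0.0525
grip_force: 65.0
```

```bash
python3 -c "
from h import *
pose()"
```

```text
tcp [ 0.5891 -0.0117  0.1241] yline 78.59 z [-0.004  0.    -1.   ] F [-0.18 -0.54 -4.02] T [-0.003  0.005  0.034] w 0.0525 65.01313984394073 j [-0.13  0.6   1.77 -0.    0.77 -1.5 ] t 14.975
```

Call:
servo_tool([
  [0.5,1.5,-30,0,0,0,0],
  [0,0,-20,0,0,0,0],
  [0,0,-12,0,0,0,0],
  [0,0,-5,0,0,0,0],
])

```text
t: 15.48
tool_pos: [0.5901, -0.0106, 0.0587]
eef_rot: [0.1, 0.995, 0.0, -0.0]
wrist_force: [0.0, 1.0, -3.6]
gripper_width: 0.0527
grip_force: 65.0
```

Call:
servo_tool([
  [0,0,-3,0,0,0,0],
  [0,0,0,0,0,0,0],
])

```text
t: 15.72
tool_pos: [0.5902, -0.01, 0.056]
eef_rot: [0.1, 0.995, 0.0, -0.0]
wrist_force: [-0.6, 0.3, -4.2]
gripper_width: 0.0524
grip_force: 65.0
```

```bash
python3 -c "
from h import *
pose()"
```

```text
tcp [ 0.5902 -0.01    0.056 ] yline 78.53 z [-0.  0. -1.] F [-0.64  0.33 -4.24] T [-0.015  0.004 -0.032] w 0.0524 65.00996053218842 j [-0.13  0.7   1.81  0.    0.63 -1.5 ] t 15.725
```

Call:
servo_tool([
  [0,0,-2,0,0,0,0],
  [0,0,0,0,0,0,1],
  [0,0,0,0,0,0,1],
  [0,0,30,0,0,0,1],
  [-10,-5,60,0,0,0,1],
])

```text
t: 16.35
tool_pos: [0.5796, -0.0147, 0.143]
eef_rot: [0.1, 0.995, 0.0, -0.002]
wrist_force: [1.7, -1.1, 0.4]
gripper_width: 0.0854
grip_force: 0.0
```

Call:
servo_tool([
  [-40,-10,40,0,0,0.11,1],
  [-40,-20,15,0,0,0.11,1],
  [-50,-25,0,0,0,0.13,1],
  [-25,-18,0,0,0,0,1],
  [0,0,0,0,0,0,1],
])

```text
t: 16.98
tool_pos: [0.424, -0.0886, 0.1991]
eef_rot: [-0.074, 0.997, -0.0, -0.0]
wrist_force: [-0.0, 1.2, -0.8]
gripper_width: 0.085
grip_force: 0.0
```

```bash
python3 - <<'E'
from h import *
pose(); X=cloud(snap('wrist')); print('C',unit(X,(.414,-.088)))
X=cloud(snap('top')); print('B',unit(X,(.589,-.01),lo=.046),unit(X,(.589,-.01),lo=.051,hi=.06))
E
```

```text
tcp [ 0.424  -0.0886  0.1991] yline 98.46 z [-0. -0. -1.] F [-0.02  1.21 -0.76] T [-0.002 -0.015  0.034] w 0.085 0.0 j [-0.36  0.3   2.08 -0.    0.76 -2.08] t 16.975
C ((array([415.5, -88.9]), 103.5, 54.0, 8.4), np.float64(0.0462))
B ((array([587.8,  -9. ]), 104.3, 53.9, -11.4), np.float64(0.054)) ((array([579. ,  -7.3]), 85.1, 53.5, -12.7), np.float64(0.0545))
```

B is fully home: its lid is 8 mm above bench-level height and its position is right. Next is the third unit.

Call:
servo_tool([
  [-6,0,-50,0,0,0,1],
  [0,0,-50,0,0,0,1],
  [0,0,-40,0,0,0,1],
  [0,0,-13,0,0,0,1],
  [0,0,0,0,0,0,0],
])

```text
t: 17.7
tool_pos: [0.4194, -0.0877, 0.0453]
eef_rot: [-0.075, 0.997, 0.0, -0.001]
wrist_force: [-1.0, 0.2, 0.2]
gripper_width: 0.0701
grip_force: 0.0
```

Call:
servo_tool([
  [0,0,0,0,0,0,0],
  [0,0,0,0,0,0,0],
  [0,0,0,0,0,0,0],
  [5,0,40,0,0,0,0],
  [10,0,60,0,0,0,0],
])

```text
t: 18.32
tool_pos: [0.4334, -0.0877, 0.1465]
eef_rot: [-0.075, 0.997, 0.001, -0.002]
wrist_force: [1.6, -0.2, -5.4]
gripper_width: 0.053
grip_force: 67.4
```

Call:
servo_tool([
  [20,5,50,0,0,0,0],
  [30,35,0,0,0,-0.115,0],
  [40,40,0,0,0,-0.115,0],
  [50,33,0,0,0,-0.116,0],
  [0,0,0,0,0,0,0],
])

```text
t: 18.95
tool_pos: [0.5761, 0.0273, 0.1958]
eef_rot: [0.097, 0.995, 0.0, 0.0]
wrist_force: [-1.0, -0.9, -5.0]
gripper_width: 0.0532
grip_force: 67.6
```

```bash
python3 -c "
from h import *
pose();held()"
```

```text
tcp [0.5761 0.0273 0.1958] yline 78.83 z [ 0.001  0.    -1.   ] F [-0.96 -0.88 -5.01] T [0.038 0.058 0.02 ] w 0.0532 67.59439408779144 j [-0.07  0.49  1.75  0.    0.9  -1.44] t 18.95
tool x axis [-0.98  0.19 -0.  ] n 25556 zt [-3.   0.7  2.3]
lid x [-33.8  55.4] y [-26.1  25.9]
```

Call:
servo_tool([
  [12,20,-20,0,0,-0.003,0],
  [15,25,-25,0,0,0,0],
  [10,15,-25,0,0,0,0],
  [0,0,0,0,0,0,0],
])

```text
t: 19.5
tool_pos: [0.6098, 0.0851, 0.1242]
eef_rot: [0.099, 0.995, -0.0, -0.002]
wrist_force: [-0.5, -0.8, -3.8]
gripper_width: 0.0524
grip_force: 67.5
```

```bash
python3 -c "
from h import *
pose()"
```

```text
tcp [0.6098 0.0851 0.1242] yline 78.65 z [-0.005  0.    -1.   ] F [-0.53 -0.75 -3.82] T [-0.028 -0.003  0.016] w 0.0524 67.51230776309967 j [ 0.03  0.63  1.7   0.    0.81 -1.34] t 19.5
```

Call:
servo_tool([
  [2,2,-30,0,0,0,0],
  [0,0,-20,0,0,0,0],
  [0,0,-12,0,0,0,0],
  [0,0,-4,0,0,0,0],
  [0,0,-2,0,0,0,0],
])

```text
t: 20.12
tool_pos: [0.6133, 0.0868, 0.0583]
eef_rot: [0.099, 0.995, 0.0, -0.0]
wrist_force: [-0.4, -0.1, -4.1]
gripper_width: 0.0529
grip_force: 67.4
```

Call:
servo_tool([
  [0,0,0,0,0,0,0],
])

```text
t: 20.25
tool_pos: [0.6132, 0.087, 0.0582]
eef_rot: [0.099, 0.995, 0.0, -0.0]
wrist_force: [-0.6, -0.4, -5.1]
gripper_width: 0.0526
grip_force: 67.4
```

```bash
python3 -c "
from h import *
pose()"
```

```text
tcp [0.6132 0.087  0.0582] yline 78.59 z [-0.  0. -1.] F [-0.57 -0.43 -5.15] T [-0.005  0.008  0.032] w 0.0526 67.44378983974457 j [ 0.03  0.73  1.73  0.    0.68 -1.34] t 20.25
```

Call:
servo_tool([
  [0,0,-3.5,0,0,0,0],
  [0,0,0,0,0,0,1],
  [0,0,0,0,0,0,1],
  [0,0,30,0,0,0,1],
  [0,0,60,0,0,0,1],
])

```text
t: 20.88
tool_pos: [0.6123, 0.087, 0.1434]
eef_rot: [0.099, 0.995, -0.0, -0.003]
wrist_force: [1.5, 0.1, 0.6]
gripper_width: 0.0853
grip_force: 0.0
```

Call:
servo_tool([
  [-30,20,45,0,0,0.11,1],
  [-40,35,5,0,0,0.11,1],
  [-40,40,0,0,0,0.113,1],
  [-23,20,0,0,0,0,1],
  [0,0,0,0,0,0,1],
])

```text
t: 21.5
tool_pos: [0.4789, 0.2033, 0.1946]
eef_rot: [-0.068, 0.998, 0.0, -0.0]
wrist_force: [-0.0, -0.3, -0.2]
gripper_width: 0.0854
grip_force: 0.0
```

```bash
python3 - <<'E'
from h import *
pose(); X=cloud(snap('wrist')); print('A',unit(X,(.48,.2)))
X=cloud(snap('top')); print('B',unit(X,(.589,-.01),lo=.046)); print('C',unit(X,(.609,.087),lo=.046))
E
```

```text
tcp [0.4789 0.2033 0.1946] yline 97.81 z [-0.001  0.    -1.   ] F [-0.04 -0.34 -0.21] T [-0.012  0.013  0.06 ] w 0.0854 0.0 j [ 0.27  0.42  1.88  0.    0.84 -1.43] t 21.5
A ((array([481.6, 201.6]), 103.7, 53.9, 7.7), np.float64(0.0462))
B ((array([587.6,  -9.1]), 104.3, 54.1, -11.5), np.float64(0.054))
C ((array([607. ,  88.9]), 104.9, 53.7, -12.0), np.float64(0.0541))
```

Call:
servo_tool([
  [2.5,-1.5,-50,0,0,0,1],
  [0,0,-50,0,0,0,1],
  [0,0,-37,0,0,0,1],
  [0,0,-11,0,0,0,1],
  [0,0,0,0,0,0,0],
])

```text
t: 22.22
tool_pos: [0.4831, 0.2002, 0.046]
eef_rot: [-0.066, 0.998, -0.0, -0.001]
wrist_force: [0.3, 1.4, -0.1]
gripper_width: 0.0698
grip_force: 0.0
```

Call:
servo_tool([
  [0,0,0,0,0,0,0],
  [0,0,0,0,0,0,0],
  [0,0,0,0,0,0,0],
  [0,0,40,0,0,0,0],
  [0,0,55,0,0,0,0],
])

```text
t: 22.85
tool_pos: [0.4819, 0.2004, 0.1417]
eef_rot: [-0.067, 0.998, -0.0, -0.002]
wrist_force: [1.3, 0.5, -5.4]
gripper_width: 0.0529
grip_force: 68.2
```

Call:
servo_tool([
  [0,0,50,0,0,0,0],
  [10,-30,31,0,0,-0.067,0],
  [15,-45,0,0,0,-0.067,0],
  [15,-45,0,0,0,0,0],
  [15,-45,0,0,0,0,0],
])

```text
t: 23.48
tool_pos: [0.5374, 0.0342, 0.2227]
eef_rot: [-0.0, 1.0, -0.0, -0.0]
wrist_force: [1.5, 0.2, -5.2]
gripper_width: 0.0523
grip_force: 68.3
```

Call:
servo_tool([
  [14,-37,0,0,0,0,0],
  [0,0,0,0,0,0,0],
  [0,0,0,0,0,0,0],
  [0,0,0,0,0,0,0],
])

```text
t: 23.98
tool_pos: [0.5511, -0.0006, 0.2223]
eef_rot: [-0.0, 1.0, 0.0, -0.001]
wrist_force: [0.3, -0.2, -4.8]
gripper_width: 0.0524
grip_force: 68.3
```

```bash
python3 - <<'E'
from h import *
pose(); held(); feel(); save(snap('scene'),'s5.png'); save(snap('wrist'),'w5.png')
E
```

```text
tcp [ 0.5511 -0.0006  0.2223] yline 90.05 z [-0.001  0.    -1.   ] F [ 0.27 -0.21 -4.81] T [ 0.028 -0.033  0.02 ] w 0.0524 68.34478497505188 j [-0.12  0.43  1.78 -0.    0.94 -1.69] t 23.975
tool x axis [-1. -0.  0.] n 24632 zt [-3.   1.5  3. ]
lid x [-34.3  53. ] y [-26.2  25.8]
F/T [ 0.146  0.169 -6.058  0.019 -0.04  -0.008] sd [0.459 0.193 0.432 0.033 0.023 0.025]
tcp [ 0.5515 -0.0011  0.2221] yline 90.02 z [-0.001 -0.    -1.   ] F [ 0.46  0.45 -6.58] T [-0.015  0.    -0.024] w 0.0527 68.34604382514954 j [-0.12  0.43  1.78 -0.    0.94 -1.69] t 24.325
```

View pics/s5.png

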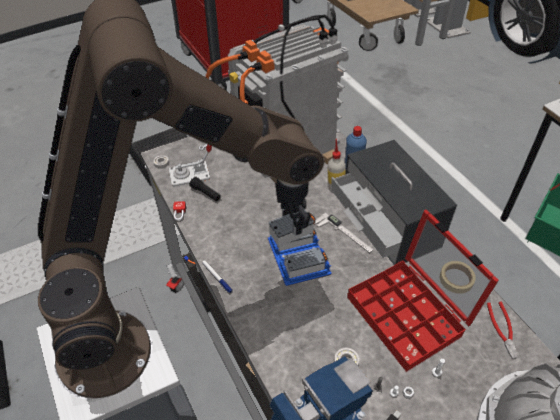

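The picture shows the rattling unit in the gripper at (293,230) above the carrier, with the seated right-hand unit at (303,262). The torch (205,190), marker (217,277) and caliper (345,232) have not moved.

```bash
python3 -c "
from h import *
print(workorder.sign_off())"
```

```text
the job is handed in; nothing more can be done
None
```

The job is handed in; the sign-off call returned no verdict. The left-hand unit is the rattler: its balance shifted about 0.1 N m each time I tipped it, and it is held level about 20 cm above the bench with its plug pointing ahead; the two other units, which I did not shake, measured fully home in the carrier.

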